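# Free the dust gate and hold it half open

## Robot

A 6-joint arm with a two-finger parallel gripper is mounted at the origin on the work surface. World frame = base frame: x ahead of the robot, y to its left, z up, the work surface at z = 0. Lengths are in mm, angles in rad, forces in N, time in s.
With the tool pointing down it reaches from about 400 to 925 mm from the base axis. Payload 12.5 kg.
Tool frame: the origin (TCP) lies on the centre line of the jaws, within the pads' length; the fingertips stand 17 mm ahead of it and the grasp point (between the pads) lies 2 mm behind it; z points along the fingers, y is the line along which they close (so a half turn about z gives the same grasp; the last joint's range is limited). The gripper opens to 95 mm and grips with 3 to 60 N. Pads are 20 mm wide; open, the fingers measure 119 mm over their backs; the gripper's body (75 mm by 180 mm) begins 59 mm behind the grasp point.
Start: joints at [1.106, 0.491, 1.559, -0, 1.092, -0.106], TCP at [219.454, 585.224, 208.061] pointing down, gripper open.
Joint ranges: [-3.1, 3.1], [-0.84, 2.19], [0.05, 2.79], [-1.13, 4.28], [0.06, 2.93], [-2.69, 2.69]. Speed limits (rad/s): [2.22, 2.22, 2.79, 3.14, 3.14, 3.14].

## Interface

Orientations are given as [roll, pitch, yaw] about the fixed x, y, z axes, in that order (R = Rz(yaw) Ry(pitch) Rx(roll)).
In Python, from cell import env gives the robot as it stands.
- The arm moves only by the tool drive_tool, never from a script. Its argument "deltas" is text: rows parted by semicolons, each of 4 numbers parted by spaces: the shift along the world's x, y, z normalised to -1 to 1, where 1 is 100 mm, then the turn about the world's z normalised to -1 to 1, where 1 is 180 degrees. A call has 1 to 10 rows; each row shifts and turns the commanded pose from where the row before left it; what a row does not reach is not made up. A row lasts 1/12 s, in which the tool goes at most 41.7 mm and 7.16 degrees, less where a joint would pass 70% of its speed; a pose out of reach is approached as far as the arm can. A call with a number of a shift or a turn outside -1 to 1 is refused whole. A call with a gripper value outside its range is refused whole. "gripper" is the closure, from 0 (fully open) to 1 (shut), set as the call begins (left out, the last holds). The fingers move at their own pace and stop on an object; the grip force is fixed at half the most. Time passes only in rows, so rows that do not move let the fingers close. It gives the time, the measured TCP pose, the force, the opening and the grip force at its end, in the units of the state.
- env.state(): the state, without advancing time (a new reading comes with each control period).
- env.read_camera(name): name is "side" or "top"; returns (picture, depth): 420x560x3 uint8, red, green, blue; 420x560 float32, mm along the optical axis (not along the pixel's ray), 0 where there is no reading.
- env.camera_params(name): a dict with "mtx" (3x3 intrinsics, pixels), "camera_from_world" (4x4, takes a point from world to camera coordinates). Camera axes: x right, y down, z forward; pixel columns grow to the right and rows downward; lengths in mm; the calibration is good to about 2 mm. A picture is of the moment at which its call begins. camera_params takes no time and is no camera call.
- env.job_done(): hands the job in; it is judged then, once.
The state is a dict: "t": time; "joints": joint angles; "qvel": joint speeds; "tau": joint torques, N m; "eef_pos": TCP position; "tcp_rot": TCP orientation; "ft_force": force on the tool from outside, world axes, zero at the start; "moment": the same for the moment, N m; "opening": opening from 0.0 (shut) to 1.0 (fully open); "grip_force": force on a finger pad.
Only numpy, scipy, OpenCV 4.12 (cv2) and the standard library are available. Lean on these libraries where they do the work, as an engineer would, in place of code of your own. Each camera call takes 0.05 s, during which the arm holds its last target. There are 200 camera calls.

## Task

The spring-closing slide gate of the bench's dust inlet has been left clamped almost shut. Slacken its black clamp knob by about a quarter turn anticlockwise, then draw the gate out by its red handle to the red half-open mark and finish while holding it there against its springs, so that I can check the draught. On the way never draw it more than three quarters open, and leave the clay flower, the little bust and the jar standing where they are.

Things in the scene. Friction and masses are not known exactly. Their poses are not given: they have to be found in the camera images.
- inlet: Dust inlet fixed to the bench: an 80 mm duct through the bench, a flat aluminium gate body (130 mm in its own x, 187 mm in its own y, top 79 mm above the bench) and on it a blue flared mouth, 110 mm across, rim 100 mm above the bench, with a wire guard. Origin on the bench under the mouth's centre; z up. The gate slides out along the inlet's own -y.
- gate (a joint): How far the gate (a steel plate under the mouth) is drawn out, m: 0 shut, 0.040 half, 0.080 fully open. Once free, two springs pull it shut: 4.5 N when shut, 1.5 N more per 10 mm, 10.5 N at half. Starts about 5 to 20 mm open, held by the clamp; snaps shut when the clamp is slackened.
- handle: Red handle on the gate's outer end, moving with it: a block 44 mm in its own x, 14 mm in y (the sliding direction), 42 mm high. Origin at its middle, 117 mm above the bench, at x = 0, y = -(175 mm + opening) in the inlet's frame; axes as the inlet's. A grey 122 mm crossbar (top 75 mm up) is under it. Free for 45 mm on both sides. Grip with 25 N or more: the springs push on the fingers.
- red_mark (a point): Middle of the red half-open mark on the fixed black scale bar, 75 mm above the bench, at x = 78 mm, y = -215 mm in the inlet's frame. White marks 40 mm to either side along y stand for shut (towards the mouth) and fully open.
- pointer (a point): Tip of the white pointer on the gate, which runs along the scale bar; beside the handle, at x = 78 mm in the inlet's frame, 78 mm above the bench. At half travel it is over the red mark.
- end_bar (a point): Top middle of the fixed grey end bar (172 mm long, 12 mm thick, top 78 mm above the bench) at y = -310 mm in the inlet's frame. Two 8 mm guide rods with 17 mm coil springs run from the gate body to it, 66 mm above the bench, at x = +-50 mm.
- clamp (a joint): Angle of the clamp knob, rad: 0 hard tight, growing anticlockwise seen from above, stop at 2.4. Starts between 0 and 0.25. Tight, it holds the gate by friction (only a pull of about 20 N or more drags it); the grip fades as it turns, is gone at 0.76, and it must end beyond 0.8. Turns with 0.25 N m and stays where it is left.
- clamp_grip (a point): Middle of the wing of the black clamp knob (red dot on top), on its turning axis, 122 mm above the bench, at x = -58 mm, y = -90 mm in the inlet's frame. The wing is a bar 42 mm along this point's x, 11 mm along its y, 26 mm high; at clamp angle 0 its x is the inlet's x. It stands on a 14 mm stem. Free space round the axis: 40 mm.
- flower: Fired clay flower, grey, about 80 mm across and 30 mm high, loose on the bench. Origin under its centre. Leave alone.
- bust: Small green-grey head on a 70 mm black block, 151 mm high, loose. Origin under its centre. Leave alone.
- jar: Beige lidded jar, 68 mm across, 85 mm high, loose. Origin under its centre. Leave alone.

How it is judged:
By the outcome, as a careful person would: the job done as asked, in the order asked, and still so for the second after the job is handed in, while the arm keeps its last pose, push and grip.
It also fails if it takes over 46 s, if anything falls off the work surface, if the arm or the gripper's body presses on something with over 40 N, if the wrist force passes 120 N, or if a joint passes its speed limit or range.

## Working session

There is one attempt and no reset: what is moved stays moved. The work goes in short steps, Python scripts to look and compute and a tool call to move; the robot and the scene stay as the last step left them, time stands still between calls to the robot, and variables do not carry over. Pictures are saved under pics/ and viewed, at most 10 in all, crops included, and the job is handed in when it is done.

Besides the shell and the picture viewer there is one more tool, called as name(argument=value, ...) on one line, values as JSON. drive_tool: Moves the arm, as the interface text tells. Its arguments: {"type":"object","properties":{"deltas":{"type":"string"},"gripper":{"type":"number"}},"required":["deltas"]}

```bash
mkdir -p pics; cat > h.py <<'E'
import numpy as np, cv2
from cell import env
def look(n):
    p,d=env.read_camera(n); return p,d
def P(n):
    c=env.camera_params(n); return np.array(c["mtx"]),np.array(c["camera_from_world"])
def ray(n,u,v,z):
    K,T=P(n); R,t=T[:3,:3],T[:3,3]; o=-R.T@t; d=R.T@np.linalg.inv(K)@[u,v,1]
    return o+d*(z-o[2])/d[2]
def dep(n,u,v,D):
    K,T=P(n); c=np.linalg.inv(K)@[u,v,1]*D; return T[:3,:3].T@(c-T[:3,3])
def proj(n,X):
    K,T=P(n); c=K@(T[:3,:3]@np.array(X)+T[:3,3]); return c[:2]/c[2]
def save(p,f): cv2.imwrite(f,cv2.cvtColor(p,cv2.COLOR_RGB2BGR))
E
python3 - <<'E'
from h import *
for n in("top","side"):
    p,d=look(n); save(p,f"pics/{n}0.png"); np.savez(f"{n}0.npz",p=p,d=d); K,T=P(n); print(n,-T[:3,:3].T@T[:3,3],T[2,:3])
print(env.state())
E
```

```text
top [383.39503561  72.16783831 860.35019959] [ 0.19981819 -0.0372027  -0.97912647]
side [ 262.74319523 -335.01523869  679.62047103] [ 0.36794832  0.52110458 -0.77010652]
{'t': 0.1, 'joints': array([ 1.10641262e+00,  4.91497278e-01,  1.55940941e+00, -5.69282422e-06,
        1.09171373e+00, -1.05586093e-01]), 'qvel': array([ 1.78348642e-03, -9.03622973e-04, -1.25267304e-03,  1.02207945e-03,
       -4.22231770e-04,  1.10699703e-05]), 'tau': array([ 1.33253117e-03, -6.13624334e+01, -2.58603269e+01,  6.93189609e-02,
        4.71279770e-02, -1.32109764e-05]), 'eef_pos': array([219.33361783, 584.99832864, 207.51423837]), 'tcp_rot': array([-3.14057008e+00, -1.03294898e-04,  2.78279762e+00]), 'ft_force': array([-0.34892225, -0.31047459, -0.1145818 ]), 'moment': array([-0.05804637, -0.03425572, -0.04099367]), 'grip_force': 0.0, 'opening': 1.0013107672591322}
```

View pics/top0.png

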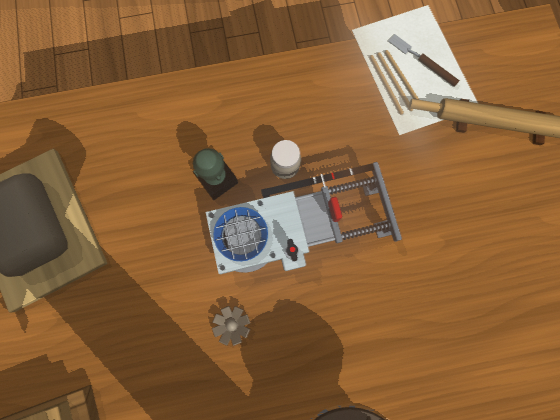

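View pics/side0.png

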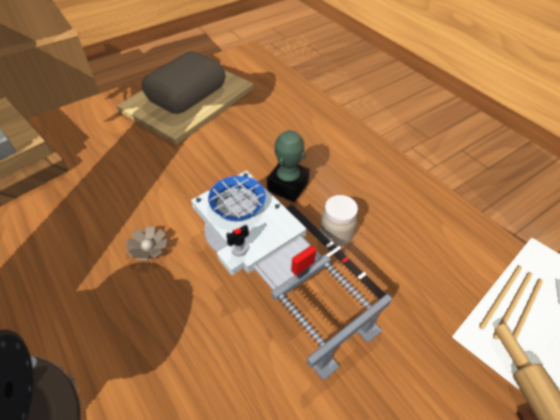

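The top view shows the mouth at about (240,234), the clamp's red dot at (292,250), the handle at (336,208), the red mark near (333,178), the jar at (286,157), the bust at (213,172) and the flower at (231,325). The side view shows the knob at (238,236) and the handle at (304,261).

```bash
cat > m.py <<'E'
from h import *
def blobs(n,p,win):
    h=cv2.cvtColor(p,cv2.COLOR_RGB2HSV)
    for nm,m,a in(("red",((h[...,0]<6)|(h[...,0]>172))&(h[...,1]>150)&(h[...,2]>70),4),("blue",(h[...,0]>100)&(h[...,0]<125)&(h[...,1]>130)&(h[...,2]>50),60)):
        w=np.zeros(m.shape,bool); w[win[1]:win[3],win[0]:win[2]]=1
        N,L,S,C=cv2.connectedComponentsWithStats((m&w).astype(np.uint8))
        for i in range(1,N):
            if S[i,4]>=a: print(n,nm,S[i].tolist(),C[i].round(1), [ray(n,*C[i],z).round(0)[:2].tolist() for z in (75,100,135,138)])
E
python3 - <<'E'
from m import *
for n,w in(("top",(190,140,420,290)),("side",(180,160,400,380))):
    f=np.load(n+"0.npz"); p=f["p"]; blobs(n,p,w)
    a,b,c,e=w; q=cv2.resize(p[b:e,a:c],None,fx=3 if n=="top" else 2.5,fy=3 if n=="top" else 2.5,interpolation=cv2.INTER_CUBIC); save(q,f"pics/{n}0c.png")
E
```

```text
top red [331, 173, 4, 6, 15] [332.5 175.7] [[588.0, -87.0], [582.0, -82.0], [573.0, -75.0], [572.0, -74.0]]
top red [331, 197, 11, 25, 156] [336.1 208.2] [[518.0, -78.0], [514.0, -74.0], [508.0, -67.0], [507.0, -66.0]]
top red [290, 247, 5, 5, 22] [292.1 249.1] [[453.0, 28.0], [451.0, 30.0], [447.0, 32.0], [447.0, 32.0]]
top blue [214, 207, 53, 54, 528] [233.2 225.6] [[524.0, 138.0], [519.0, 136.0], [513.0, 133.0], [512.0, 132.0]]
side red [234, 229, 8, 6, 37] [237.5 231.2] [[468.0, 71.0], [460.0, 55.0], [448.0, 31.0], [447.0, 29.0]]
side red [292, 245, 24, 30, 425] [303.3 259.8] [[529.0, -46.0], [518.0, -58.0], [503.0, -75.0], [501.0, -76.0]]
side red [341, 257, 8, 6, 32] [344.5 259.5] [[588.0, -87.0], [574.0, -97.0], [556.0, -111.0], [554.0, -112.0]]
side blue [223, 177, 14, 10, 84] [229.9 181.4] [[522.0, 187.0], [511.0, 165.0], [496.0, 135.0], [495.0, 132.0]]
side blue [244, 179, 21, 16, 154] [254.1 186.3] [[555.0, 147.0], [543.0, 127.0], [526.0, 100.0], [524.0, 97.0]]
side blue [213, 182, 13, 10, 78] [219.3 186.8] [[497.0, 186.0], [488.0, 165.0], [474.0, 134.0], [473.0, 132.0]]
side blue [225, 205, 36, 15, 101] [244.3 214.8] [[499.0, 97.0], [489.0, 79.0], [476.0, 54.0], [475.0, 52.0]]
```

View pics/top0c.png

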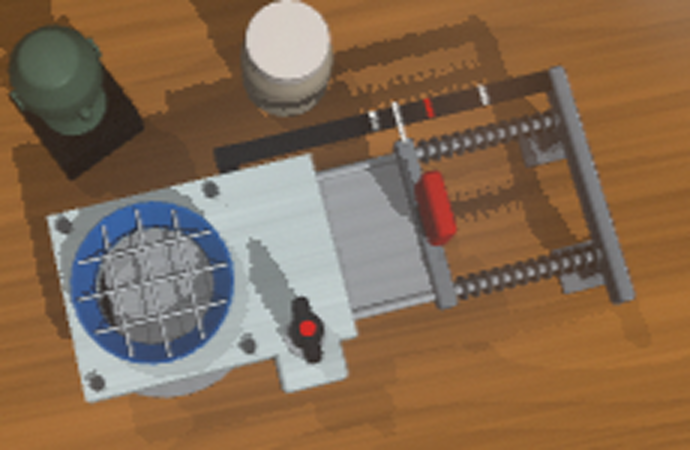

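The crop shows the scale bar with its red mark at full-image (332.5,176). The white marks are near (315,180) and (351,172), the pointer is near (323,178), the rim centre is near (242,234), and the wing lies close to the inlet's x.

```bash
python3 - <<'E'
from m import *
c=lambda x,y:(190+x/3,140+y/3)
W=[];I=[]
for nm,(u,v),z,i in [("shut",c(375,120),75,(78,-175)),("open",c(484,95),75,(78,-255)),("red",(332.5,175.7),75,(78,-215)),("rim",c(155,282),100,(0,0)),("dot",(292.1,249.1),136,(-58,-90)),("endL",c(556,70),78,(86,-310)),("endR",c(622,298),78,(-86,-310))]:
    w=ray("top",u,v,z)[:2]; W.append(w); I.append(i); print(nm,w.round(0))
W=np.array(W);I=np.array(I,float)
A,_=cv2.estimateAffinePartial2D(I,W,method=cv2.RANSAC,ransacReprojThreshold=5); th=np.arctan2(A[1,0],A[0,0]); print("scale",np.hypot(*A[:,0]),"yaw",np.degrees(th))
R=np.array([[np.cos(th),-np.sin(th)],[np.sin(th),np.cos(th)]]); t=(W-I@R.T).mean(0); print("org",t,(W-I@R.T-t).round(1).tolist())
for i in [(-58,-90),(0,-175),(0,-215)]: print(i,(R@i+t).round(1))
for n in("top","side"): print(n,"clamp",proj(n,[*(R@(-58,-90)+t),135]),"mark",proj(n,[*(R@(78,-215)+t),75]))
a=ray("top",*c(303,298),135);b=ray("top",*c(313,361),135);print("wing deg",np.degrees(np.arctan2(*(a-b)[[1,0]])))
# wing by dark pixels with depth in both views
for n,w in(("top",(280,235,305,265)),("side",(222,222,255,248))):
    f=np.load(n+"0.npz");p,d=f["p"],f["d"];pts=[]
    for v in range(w[1],w[3]):
        for u in range(w[0],w[2]):
            if d[v,u]>0:
                X=dep(n,u,v,d[v,u])
                if 127<X[2]<142: pts.append(X)
    pts=np.array(pts,np.float32); print(n,len(pts),cv2.minAreaRect(pts[:,:2]),pts[:,2].max(), np.degrees(np.arctan2(*np.linalg.svd(pts[:,:2]-pts[:,:2].mean(0))[2][0][::-1])))
E
```

```text
shut [586. -49.]
open [ 589. -128.]
red [588. -87.]
rim [499. 122.]
dot [447.  32.]
endL [ 596. -181.]
endR [ 430. -186.]
scale 0.9860908722380078 yaw 1.8910519898837503
org [502.26383383 124.51678885] [[0.1, -0.7], [0.4, -0.2], [0.8, 0.9], [-2.9, -2.5], [0.1, -0.9], [-2.2, 1.0], [3.8, 2.4]]
(-58, -90) [447.3  32.7]
(0, -175) [508.  -50.4]
(0, -215) [509.4 -90.4]
top clamp [291.62128229 249.28934772] mark [333.01284362 175.9739571 ]
side clamp [236.61056583 230.83537299] mark [344.75389716 260.129828  ]
wing deg -2.6278976502747002Traceback (most recent call last):
  File "<stdin>", line 20, in <module>
cv2.error: OpenCV(4.12.0) /io/opencv/modules/imgproc/src/convhull.cpp:143: error: (-215:Assertion failed) total >= 0 && (depth == CV_32F || depth == CV_32S) in function 'convexHull'
```

drive_tool(deltas="0.1 -0.25 0 -0.039;0.1 -0.25 0 -0.039;0.1 -0.25 0 -0.039;0.1 -0.25 0 -0.039;0.1 -0.25 0 -0.039;0.1 -0.25 0 -0.039;0.1 -0.25 0 -0.039;0.1 -0.25 0 -0.039;0.1 -0.25 0 -0.039;0.1 -0.25 0 -0.039", gripper=0.55)

```text
t: 0.93
eef_pos: [319.6, 333.9, 207.9]
tcp_rot: [-3.141, 0.0, 1.552]
ft_force: [0.7, 0.5, -0.0]
opening: 0.457
grip_force: 0.0
```

drive_tool(deltas="0.1 -0.25 0 -0.039;0.1 -0.25 0 -0.039;0.1 -0.25 0 -0.039;0.1 -0.25 0 -0.039;0.1 -0.25 0 -0.039;0.1 -0.25 0 -0.039;0.1 -0.25 0 -0.039;0.1 -0.25 0 -0.039;0.1 -0.25 0 -0.039;0.1 -0.25 0 -0.039")

```text
t: 1.77
eef_pos: [419.6, 83.9, 208.0]
tcp_rot: [3.142, 0.0, 0.326]
ft_force: [0.8, -0.6, 0.4]
opening: 0.452
grip_force: 0.0
```

drive_tool(deltas="0.14 -0.26 -0.15 -0.039;0.14 -0.26 -0.1 -0.039;0 0 0 0;0 0 0 0")

```text
t: 2.1
eef_pos: [447.4, 32.2, 182.3]
tcp_rot: [-3.141, 0.002, 0.085]
ft_force: [0.4, 0.6, 0.1]
opening: 0.45
grip_force: 0.0
```

```bash
python3 - <<'E'
from h import *
p,d=look("side"); q=cv2.resize(p[150:330,150:390],None,fx=3,fy=3,interpolation=cv2.INTER_CUBIC); save(q,"pics/s1.png")
E
```

```text
(no output)
```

View pics/s1.png

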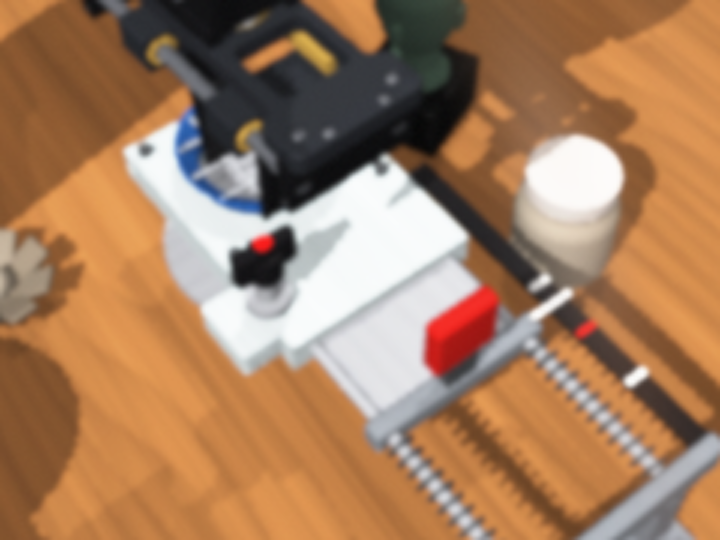

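The crop shows the gripper above the knob, whose red dot is at crop (262,243), with its fingers to either side. The gate is still held by the clamp, with the pointer at crop (552,304). I'll go down and grip.

drive_tool(deltas="0 0 -0.15 -0.003;0 0 -0.15 0;0 0 -0.15 0;0 0 -0.15 0;0 0 0 0")

```text
t: 2.57
eef_pos: [446.1, 34.3, 121.6]
tcp_rot: [-3.141, 0.003, 0.081]
ft_force: [-0.0, 0.1, -0.5]
opening: 0.449
grip_force: 0.0
```

drive_tool(deltas="0 0 0 0;0 0 0 0;0 0 0 0;0 0 0 0;0 0 0 0;0 0 0 0;0 0 0 0;0 0 0 0", gripper=1)

```text
t: 3.23
eef_pos: [447.8, 32.3, 123.6]
tcp_rot: [3.14, -0.001, 0.078]
ft_force: [-0.8, -9.3, 4.7]
opening: 0.108
grip_force: 30.0
```

drive_tool(deltas="0 -0.01 0 0;0 0 0 0.025;0 0 0 0.025;0 0 0 0.025;0 0 0 0.025;0 0 0 0.025;0 0 0 0.025")

```text
t: 3.82
eef_pos: [447.9, 31.7, 123.6]
tcp_rot: [3.14, -0.001, 0.553]
ft_force: [0.2, -4.9, 4.1]
opening: 0.111
grip_force: 30.0
```

Following well; I'll turn the rest.

drive_tool(deltas="0 0 0 0.025;0 0 0 0.025;0 0 0 0.025;0 0 0 0.025;0 0 0 0.025;0 0 0 0.025")

```text
t: 4.32
eef_pos: [448.2, 31.5, 123.6]
tcp_rot: [3.139, -0.0, 1.024]
ft_force: [0.6, -7.0, 3.7]
opening: 0.109
grip_force: 30.0
```

drive_tool(deltas="0 0 0 0.025;0 0 0 0.025;0 0 0 0.025;0 0 0 0.025;0 0 0 0.025;0 0 0 0.025;0 0 0 0.025;0 0 0 0;0 0 0 0")

```text
t: 5.07
eef_pos: [448.5, 31.4, 123.6]
tcp_rot: [3.139, 0.001, 1.571]
ft_force: [2.4, -8.1, 2.2]
opening: 0.11
grip_force: 30.0
```

drive_tool(deltas="0 0 0 0;0 0 0 0;0 0 0 0;0 0 0 0", gripper=0.6)

```text
t: 5.4
eef_pos: [447.3, 32.3, 123.1]
tcp_rot: [-3.141, -0.0, 1.57]
ft_force: [-1.2, 0.7, 0.5]
opening: 0.339
grip_force: 0.0
```

drive_tool(deltas="0 0 0.2 0;0 0 0.2 0;0 0 0.2 0;0.1 -0.1 0 -0.038;0.1 -0.1 0 -0.038;0.1 -0.1 0 -0.038;0.1 -0.1 0 -0.038;0.1 -0.2 0 -0.038;0.1 -0.2 0 -0.038;0 0 0 -0.038")

```text
t: 6.23
eef_pos: [509.0, -50.2, 182.9]
tcp_rot: [3.141, -0.0, 0.727]
ft_force: [-0.5, 0.6, 0.2]
opening: 0.402
grip_force: 0.0
```

drive_tool(deltas="0 0 0 -0.038;0 0 0 -0.038;0 0 0 -0.038;0 0 0 -0.038;0 0 0 -0.038;0 0 0 -0.034;0 0 0 0;0 0 0 0")

```text
t: 6.9
eef_pos: [507.4, -47.7, 183.0]
tcp_rot: [-3.142, 0.0, 0.034]
ft_force: [-0.6, 0.7, 0.1]
opening: 0.4
grip_force: 0.0
```

```bash
python3 - <<'E'
from m import *
p,d=look("side"); blobs("side",p,(180,160,400,380)); q=cv2.resize(p[150:330,150:390],None,fx=3,fy=3,interpolation=cv2.INTER_CUBIC); save(q,"pics/s2.png")
for z in (96,138): print(proj("side",[508,-50.4,z]))
E
```

```text
side red [233, 228, 8, 7, 44] [236.3 231.1] [[467.0, 73.0], [458.0, 56.0], [447.0, 32.0], [446.0, 30.0]]
side red [286, 238, 24, 30, 422] [297.  252.9] [[529.0, -29.0], [518.0, -41.0], [502.0, -59.0], [501.0, -60.0]]
side red [341, 257, 8, 6, 31] [344.6 259.5] [[588.0, -87.0], [575.0, -97.0], [556.0, -111.0], [554.0, -112.0]]
side blue [223, 177, 14, 10, 86] [229.9 181.1] [[523.0, 187.0], [512.0, 166.0], [497.0, 136.0], [495.0, 133.0]]
side blue [244, 179, 21, 16, 150] [254.1 186.3] [[555.0, 148.0], [543.0, 128.0], [526.0, 100.0], [524.0, 97.0]]
side blue [213, 181, 13, 11, 83] [219.1 186.5] [[497.0, 187.0], [488.0, 165.0], [474.0, 135.0], [473.0, 133.0]]
side blue [225, 214, 27, 6, 65] [238.3 217.4] [[487.0, 98.0], [478.0, 80.0], [465.0, 55.0], [463.0, 53.0]]
[295.5666264  260.84315777]
[296.6806139  246.46354819]
```

View pics/s2.png

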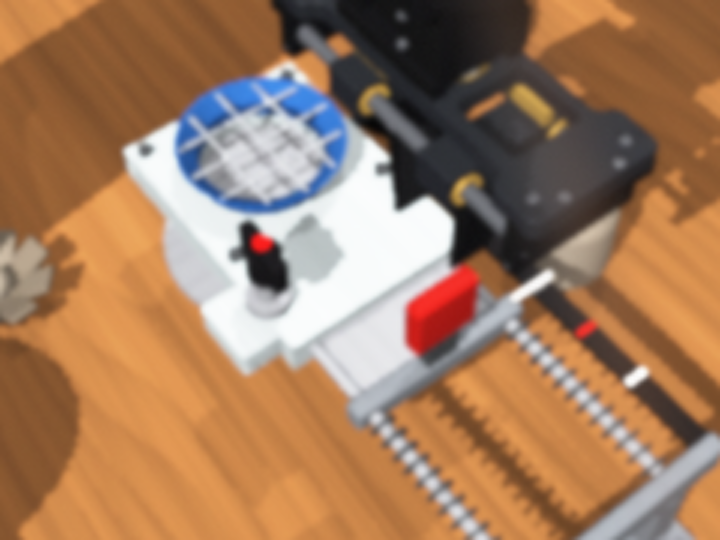

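The crop shows the wing turned a quarter turn. The gate has snapped shut: the handle is at full-image (297,253), where the prediction was (296,254). The jar is untouched. I'll go down on the handle.

drive_tool(deltas="0 0 -0.15 0;0 0 -0.15 0;0 0 -0.15 0;0 0 -0.15 0;0 0 -0.07 0;0 0 0 0")

```text
t: 7.45
eef_pos: [506.8, -47.6, 114.9]
tcp_rot: [-3.141, 0.002, 0.033]
ft_force: [-0.1, 0.0, -0.4]
opening: 0.402
grip_force: 0.0
```

drive_tool(deltas="0 0 0 0;0 0 0 0;0 0 0 0;0 0 0 0;0 0 0 0;0 0 0 0;0 0 0 0;0 0 0 0", gripper=1)

```text
t: 8.12
eef_pos: [507.9, -50.4, 116.8]
tcp_rot: [3.137, -0.001, 0.032]
ft_force: [-2.5, -22.0, 0.2]
opening: 0.145
grip_force: 30.0
```

drive_tool(deltas="0 -0.04 0 0;0 -0.04 0 0;0.002 -0.05 0 0;0.002 -0.05 0 0;0.002 -0.05 0 0;0.002 -0.05 0 0;0.002 -0.05 0 0;0.002 -0.04 0 0;0 0 0 0;0 0 0 0")

```text
t: 8.95
eef_pos: [509.3, -84.1, 116.7]
tcp_rot: [-3.141, -0.002, 0.031]
ft_force: [4.1, 9.4, 4.7]
opening: 0.149
grip_force: 30.0
```

drive_tool(deltas="0 -0.03 0 0;0 -0.03 0 0;0 0 0 0;0 0 0 0;0 0 0 0;0 0 0 0")

```text
t: 9.45
eef_pos: [509.6, -89.8, 116.7]
tcp_rot: [-3.141, -0.002, 0.031]
ft_force: [6.4, 10.3, 2.8]
opening: 0.145
grip_force: 30.0
```

```bash
python3 - <<'E'
from m import *
p,d=look("side"); blobs("side",p,(180,160,400,380)); q=cv2.resize(p[210:330,230:390],None,fx=4.5,fy=4.5,interpolation=cv2.INTER_CUBIC); save(q,"pics/s3.png")
p,d=look("top"); save(cv2.resize(p[130:290,190:420],None,fx=3,fy=3,interpolation=cv2.INTER_CUBIC),"pics/t3.png")
E
```

```text
side red [233, 228, 8, 7, 44] [236.3 231.1] [[467.0, 73.0], [458.0, 56.0], [447.0, 32.0], [446.0, 30.0]]
side red [301, 262, 22, 23, 247] [308.3 273.3] [[520.0, -72.0], [509.0, -83.0], [494.0, -98.0], [493.0, -100.0]]
side blue [223, 177, 14, 10, 85] [229.8 181.1] [[522.0, 188.0], [512.0, 166.0], [497.0, 136.0], [495.0, 133.0]]
side blue [244, 179, 15, 9, 79] [250.1 183.3] [[553.0, 159.0], [541.0, 139.0], [524.0, 110.0], [522.0, 107.0]]
side blue [213, 181, 13, 11, 83] [219.1 186.5] [[497.0, 187.0], [488.0, 165.0], [474.0, 135.0], [473.0, 133.0]]
side blue [253, 185, 11, 10, 66] [258.3 189.8] [[556.0, 135.0], [544.0, 115.0], [527.0, 88.0], [526.0, 86.0]]
side blue [225, 214, 27, 6, 64] [238.2 217.4] [[487.0, 98.0], [477.0, 80.0], [464.0, 55.0], [463.0, 53.0]]
```

View pics/s3.png

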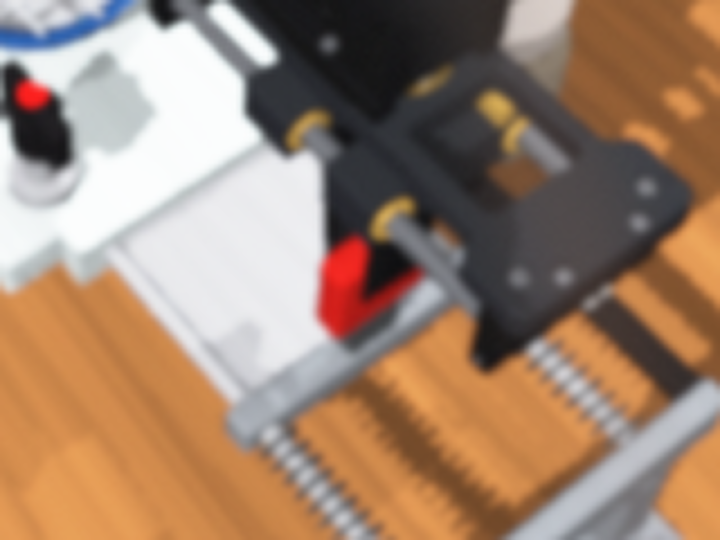

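View pics/t3.png

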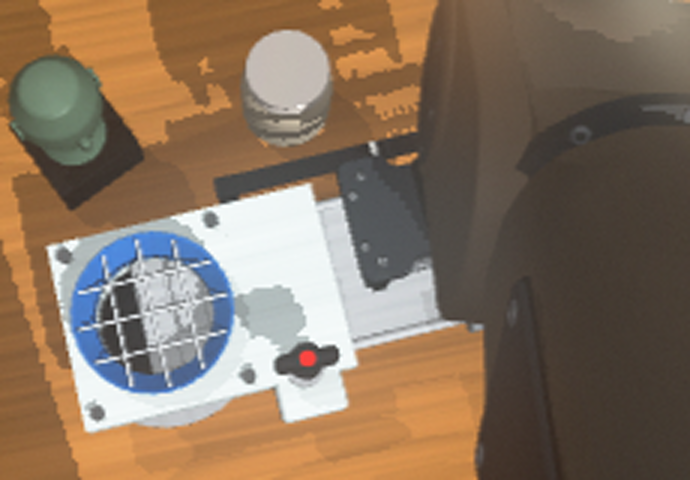

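The side crop shows the handle held between the pads and the crossbar's near end at about full-image (283,304). The gripper hides the mark. The top view shows the duct part open, with the jar, bust and knob in place. I'll nudge about 0.6 mm and check the travel against the crossbar.

drive_tool(deltas="0.005 -0.006 0 0;0 0 0 0;0 0 0 0;0 0 0 0;0 0 0 0;0 0 0 0")

```text
t: 10.05
eef_pos: [509.6, -90.3, 116.7]
tcp_rot: [-3.14, -0.001, 0.031]
ft_force: [3.0, 10.0, 3.8]
opening: 0.143
grip_force: 30.0
```

```bash
python3 - <<'E'
from m import *
for y in(-167,-207): 
    th=np.radians(2.2);R=np.array([[np.cos(th),-np.sin(th)],[np.sin(th),np.cos(th)]]);print(proj("side",[*(R@(-61,y)+(502,124.5)),75]))
p,d=look("side"); h=cv2.cvtColor(p,cv2.COLOR_RGB2HSV); m=((h[...,0]<6)|(h[...,0]>172))&(h[...,1]>150)&(h[...,2]>70)
v,u=np.nonzero(m[250:300,290:335]); print("handle min u",u.min()+290,"max v",v.max()+250)
# handle's lower outer edge corner at x=-22, z=96, y=-(175+o)-7
for o in (0,35,40,45):
    print(o,proj("side",[*(R@(-22,-182-o)+(502,124.5)),96]),proj("side",[*(R@(-22,-168-o)+(502,124.5)),96]))
s=env.state(); print(s["eef_pos"],s["ft_force"],s["grip_force"],s["qvel"].round(3))
E
```

```text
[263.79278002 283.12771516]
[278.54654597 300.60208332]
handle min u 302 max v 284
0 [288.19137342 270.40367131] [282.91566321 264.58713045]
35 [301.87785505 285.49319978] [296.3157564  279.36091185]
40 [303.89346811 287.71544005] [298.28856035 281.53595452]
45 [305.92470836 289.9549095 ] [300.27649536 283.72767936]
[509.63445577 -90.24948073 116.75157398] [ 2.71116065 10.42335668  5.36851182] 29.98291254043579 [-0.001 -0.    -0.    -0.001  0.001 -0.   ]
```

The handle has shifted 15–16 px by 17 px in the side view, against a predicted 15.5 by 17.1 px for 40 mm. The 10.4 N pull matches the springs' 10.5 N at half.

```bash
python3 -c "
from cell import env
print(env.job_done())"
```

```text
the job is handed in; nothing more can be done
None
```

The clamp knob is slackened by about 86° anticlockwise and the gate is held about 40 mm out, at the half-open mark, with a 30 N grip. The gripper hid the red mark, so I judged the position from the arm's travel, the handle's shift in the side view and the 10.4 N spring pull. The gate was never drawn past half, and nothing touched the flower, bust or jar. The job was handed in at about 10 s.

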